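Sort the full from the empty glaze jars by feel

TASK

Three look-alike lidded glaze jars stand on the canvas board; one or two of them are full and the rest empty, and only lifting them tells which. Stand the full ones in the rectangular wooden tray and the empty ones in the round metal pan, each upright on the floor of its container. Set them down gently without dropping or tipping any, and leave the mug and the dish where they are.

Things in the scene. Friction and masses are not known exactly. Their poses are not given: they have to be found in the camera images.
- jar_a_mid (a point): one of three outwardly identical white plastic jars with fixed lids, a plain upright cylinder 60 mm in diameter and 96 mm high; this point is on its axis half-way up (48 mm above its foot), z along the axis. It stands on the board at the start. Full or empty cannot be seen and differs from run to run: one or two of the three are full (total mass 0.35 to 0.55 kg, contents filling the jar), the rest are empty (0.06 to 0.09 kg).
- jar_b_mid (a point): one of three outwardly identical white plastic jars with fixed lids, a plain upright cylinder 60 mm in diameter and 96 mm high; this point is on its axis half-way up (48 mm above its foot), z along the axis. It stands on the board at the start. Full or empty cannot be seen and differs from run to run: one or two of the three are full (total mass 0.35 to 0.55 kg, contents filling the jar), the rest are empty (0.06 to 0.09 kg).
- jar_c_mid (a point): one of three outwardly identical white plastic jars with fixed lids, a plain upright cylinder 60 mm in diameter and 96 mm high; this point is on its axis half-way up (48 mm above its foot), z along the axis. It stands on the board at the start. Full or empty cannot be seen and differs from run to run: one or two of the three are full (total mass 0.35 to 0.55 kg, contents filling the jar), the rest are empty (0.06 to 0.09 kg).
- tray_floor (a point): rectangular open wooden tray, fixed to the table; inner floor 244 mm (its x) by 134 mm (its y), walls 8 mm thick and 20 mm high above the table, a low block 34 mm high outside each x end. This point is the centre of the inner floor, 8 mm above the table; x runs along the long side. It may be left or right of the board.
- pan_floor (a point): round open metal pan, fixed to the table; inner diameter 208 mm, wall 4 mm thick and 20 mm high above the table. This point is the centre of the inner floor, 8 mm above the table. It is on the other side of the board from the tray.
- board: thin canvas-covered modelling board fixed to the table, 280 mm (x) by 260 mm (y) and 6 mm thick, on which the jars stand in a rough triangle, their axes at least 110 mm apart; origin at the centre of its underside.
- mug: blue mug, 74 mm in diameter (plus a handle) and 85 mm high, loose on the table behind the tray or pan; origin at the centre of its underside. To be left alone.
- dish: small pale clay dish, 100 mm in diameter and 30 mm high, loose on the table; origin at the centre of its underside. To be left alone.

How it is judged:
By the outcome, as a careful person would: the job done as asked, in the order asked, and still so for the second after the job is handed in, with the robot touching nothing.
It also fails if it takes over 67 s, if anything falls off the work surface, if the arm or the gripper's body presses on something with over 40 N, if the wrist force passes 120 N, or if a joint passes its speed limit or range.

ROBOT

A 6-joint arm with a two-finger parallel gripper is mounted at the origin on the work surface. World frame = base frame: x ahead of the robot, y to its left, z up, the work surface at z = 0. Lengths are in m, angles in degrees, forces in N, time in s.
With the tool pointing down it reaches from about 0.35 to 0.875 m from the base axis. Payload 4.2 kg.
Tool frame: the origin (TCP) lies midway between the tips of the shut fingers; the grasp point (between the pads) lies 19 mm behind it; z points along the fingers, y is the line along which they close (so a half turn about z gives the same grasp; the last joint's range is limited). The gripper opens to 87 mm and grips with 3 to 60 N. Pads are 19 mm wide; open, the fingers measure 117 mm over their backs; the gripper's body (75 mm by 190 mm) begins 51 mm behind the grasp point.
Start: joints at [82.598, 22.042, 0.453, 0, -68.411, -14.817], TCP at [0.236, 0.579, 0.223] pointing down, gripper open.
Joint ranges: [-179.83, 179.83], [-69.29, 118.12], [-61.27, 80.66], [-181.25, 117.63], [-171.15, -9.14], [-177.46, 177.46]. Speed limits (degrees/s): [159.86, 159.86, 180, 180, 180, 180].

INTERFACE

Orientations are given as a 3x3 rotation matrix whose columns are the frame's x, y, z axes.
In Python, from station import sense, capture, finish_job, silhouettes, landmark_of gives the robot as it stands.
- The arm moves only by the tool step_arm, never from a script. Its arguments are lists of equal length, an entry for each row: "linear": the shift along the tool's x, y, z in mm, a list of three; "delta_rot": the turn, a rotation vector about the tool's x, y, z in rad, a list of three; "grip": the finger opening in mm, from 0 to 87. A call has 1 to 10 rows; each row shifts and turns the commanded pose from where the row before left it, along the tool's axes as they then stand; what a row does not reach is not made up. A row lasts 1/8 s, in which the tool goes at most 62.5 mm and 10.7 degrees, less where a joint would pass 70% of its speed; a pose out of reach is approached as far as the arm can. A call with a gripper value outside its range is refused whole. The fingers move at their own pace and stop on an object; the grip force is fixed at half the most. Time passes only in rows, so rows that do not move let the fingers close. It gives the time, the measured TCP pose, the force, the opening and the grip force at its end, in the units of the state.
- sense(): the state, without advancing time (a new reading comes with each control period).
- capture(name): name is "scene" or "top" or "wrist"; returns a dict with "img" (384x512x3 uint8, red, green, blue), "fx", "fy", "cx", "cy" (pixels), "k1" (the pictures are not rectified: a ray, as slopes to the right and down, at radius r is drawn at 1 + k1 r^2 times it, then the intrinsics apply), "world_to_cam" (4x4, takes a point from world to camera coordinates); the wrist camera has in their place "mount" (4x4, takes a point from camera to tool coordinates, whose origin is the TCP and whose axes are the flange's). Camera axes: x right, y up, looking along -z (the intrinsics and any distortion apply to the point x, -y, -z); pixel columns grow to the right and rows downward; lengths in m; the calibration is good to about 2 mm. A picture is of the moment at which its call begins: read the wrist's pose just before it. There is no depth.
- finish_job(): hands the job in; it is judged then, once.
Trained networks look in the newest picture that a camera, given by its name, has taken for a name from the list of things; names that differ only in an ending like _2 or _b are one class to them, and where a whole thing is asked for, a point or a joint stands for the part that bears it (a point fixed in the world has none). Each returns a list of dicts, best first, with "score" (0 to 1); they miss things now and then, are a little off and sometimes report something else, mostly with a low value. They report only what shows in the picture. A call takes as long as a camera call.
- silhouettes(camera, label): "mask" (384x512 bool, what is visible of it) and "point" ([column, row] in pixels, amid what is visible of it).
- landmark_of(camera, label): "point" ([column, row] in pixels: a listed point, or the origin of a listed thing).
The state is a dict: "time_s": time; "joints": joint angles; "joint_velocities": joint speeds; "effort": joint torques, N m; "tcp_pos": TCP position; "ee_rot": TCP orientation; "wrist_force": force on the tool from outside, world axes, zero at the start; "moment": the same for the moment, N m; "gripper_width": opening from 0.0 (shut) to 1.0 (fully open); "gripper_force": force on a finger pad.
Only numpy, scipy, OpenCV 4.12 (cv2) and the standard library are available. Lean on these libraries where they do the work, as an engineer would, in place of code of your own. Each camera call takes 0.05 s, during which the arm holds its last target. There are 200 camera calls.

## Working session

There is one attempt and no reset: what is moved stays moved. The work goes in short steps, Python scripts to look and compute and a tool call to move; the robot and the scene stay as the last step left them, time stands still between calls to the robot, and variables do not carry over. Pictures are saved under pics/ and viewed, at most 10 in all, crops included, and the job is handed in when it is done.

Besides the shell and the picture viewer there is one more tool, called after "Request:" as name(argument=value, ...) on one line, values as JSON. step_arm: Moves the arm, as the interface text tells. Its arguments: {"type":"object","properties":{"linear":{"type":"array"},"delta_rot":{"type":"array"},"grip":{"type":"array"}},"required":["linear","delta_rot","grip"]}

```bash
mkdir -p pics; cat > h.py <<'E'
import numpy as np, cv2
from station import *
def ray(c,p):
    K=np.array([[c["fx"],0,c["cx"]],[0,c["fy"],c["cy"]],[0,0,1.]])
    u=cv2.undistortPoints(np.array([[p]],float),K,np.array([c["k1"],0,0,0,0.]))[0,0]
    M=np.linalg.inv(np.array(c["world_to_cam"]))
    return M[:3,3],M[:3,:3]@np.array([u[0],-u[1],-1])
def at(c,p,z):
    o,d=ray(c,p); return (o+d*(z-o[2])/d[2]).round(4)
E
python3 - <<'E'
from h import *
s=sense(); print({k:np.round(v,3).tolist() for k,v in s.items()})
ims=[]
for n in("top","scene"):
    c=capture(n); ims.append(c["img"]); print(n,np.linalg.inv(c["world_to_cam"])[:3,3].round(3))
    for l,z in(("jar_a_mid",.054),("tray_floor",.008),("pan_floor",.008),("board",0),("mug",0),("dish",0)):
        for r in landmark_of(n,l)[:4]: print(l,round(r["score"],2),np.round(r["point"]),at(c,r["point"],z))
    if n=="top":
        for l in("jar_a_mid","tray_floor"):
            for r in silhouettes(n,l)[:3]: 
                m=r["mask"].astype(np.uint8); print(l,r["score"],m.sum(),cv2.minAreaRect(cv2.findNonZero(m)))
                if l[0]=="t": print([at(c,p,.02) for p in cv2.boxPoints(cv2.minAreaRect(cv2.findNonZero(m)))])
cv2.imwrite("pics/a.png",cv2.resize(np.vstack(ims)[:,:,::-1],(400,600),interpolation=cv2.INTER_AREA) if 0 else np.hstack(ims)[:,:,::-1][:, :, :].copy() if 0 else cv2.resize(np.hstack(ims)[:,:,::-1],(800,300),interpolation=cv2.INTER_AREA))
E
```

```text
{'time_s': 0.0, 'joints': [82.598, 22.092, 0.38, -0.029, -68.411, -14.817], 'joint_velocities': [0.009, -0.029, -0.049, 0.043, 0.096, -0.062], 'effort': [0.0, -39.066, 18.74, 4.22, 0.011, -0.0], 'tcp_pos': [0.236, 0.578, 0.221], 'ee_rot': [[0.926, -0.378, -0.001], [-0.378, -0.926, -0.002], [0.0, 0.002, -1.0]], 'wrist_force': [0.597, 0.301, -0.11], 'moment': [0.007, -0.023, -0.027], 'gripper_force': 0.0, 'gripper_width': 1.0}
top [ 0.442 -0.008  1.094]
jar_a_mid 0.82 [289. 194.] [ 0.573  -0.0944  0.054 ]
tray_floor 0.75 [106. 232.] [0.4819 0.3345 0.008 ]
pan_floor 0.95 [388. 232.] [ 0.4898 -0.3326  0.008 ]
board 0.77 [252. 215.] [ 0.5269 -0.0117  0.    ]
mug 0.98 [139. 126.] [0.7423 0.2702 0.    ]
dish 0.93 [369. 135.] [ 0.727  -0.2945  0.    ]
jar_a_mid 0.56 685 ((290.0, 193.5), (29.0, 28.0), 90.0)
tray_floor 0.63 7838 ((104.79281616210938, 233.44931030273438), (123.61968994140625, 68.18014526367188), 78.8453369140625)
[array([0.6049, 0.4489, 0.02  ]), array([0.6385, 0.2904, 0.02  ]), array([0.3556, 0.2222, 0.02  ]), array([0.3234, 0.3755, 0.02  ])]
scene [1.197 0.092 0.756]
jar_a_mid 0.94 [222. 186.] [ 0.5715 -0.0958  0.054 ]
jar_a_mid 0.66 [369. 275.] [0.7653 0.2691 0.054 ]
tray_floor 0.7 [389. 192.] [0.4661 0.3406 0.008 ]
tray_floor 0.6 [277. 192.] [0.5247 0.0406 0.008 ]
pan_floor 0.64 [152. 167.] [ 0.4958 -0.3239  0.008 ]
board 0.7 [260. 190.] [ 0.5171 -0.0065  0.    ]
mug 0.84 [367. 278.] [0.7388 0.2785 0.    ]
dish 0.88 [132. 238.] [ 0.7331 -0.2893  0.    ]
dish 0.33 [259. 190.] [ 0.5193 -0.01    0.    ]
```

View pics/a.png

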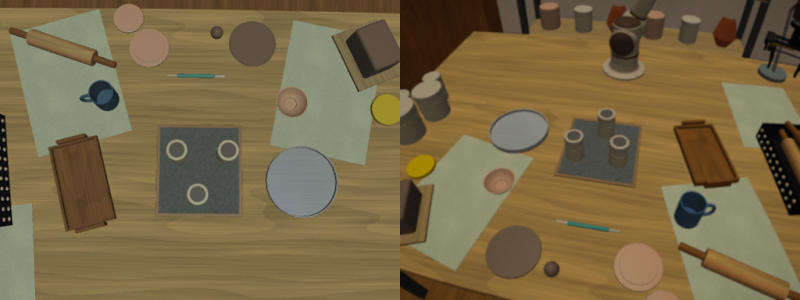

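```bash
python3 - <<'E'
from h import *
for n in("top","scene"):
    c=capture(n)
    for l in "abc":
        print(n,l,[(round(r["score"],2),np.round(r["point"]).tolist(),at(c,r["point"],.054)[:2]) for r in landmark_of(n,"jar_%s_mid"%l)],[(round(r["score"],2),np.round(r["point"]).tolist(),r["mask"].sum()) for r in silhouettes(n,"jar_%s_mid"%l)])
    if n=="top": cv2.imwrite("pics/b.png",cv2.resize(c["img"][100:320,30:470,::-1],None,fx=1.8,fy=1.8,interpolation=cv2.INTER_CUBIC))
E
```

```text
top a [(0.79, [289.0, 193.0], array([ 0.5755, -0.0937]))] [(0.56, [288.0, 192.0], np.int64(678))]
top b [(0.73, [223.0, 197.0], array([0.5626, 0.0557]))] [(0.75, [224.0, 198.0], np.int64(706)), (0.63, [253.0, 221.0], np.int64(10596))]
top c [(0.63, [383.0, 233.0], array([ 0.4861, -0.3087]))] [(0.95, [250.0, 244.0], np.int64(592))]
scene a [(0.73, [221.0, 184.0], array([ 0.5638, -0.1002]))] [(0.71, [221.0, 186.0], np.int64(866))]
scene b [(0.79, [278.0, 195.0], array([0.5764, 0.0465]))] [(0.64, [276.0, 192.0], np.int64(964))]
scene c [(0.95, [270.0, 159.0], array([0.4511, 0.0075]))] [(0.69, [263.0, 155.0], np.int64(819))]
```

View pics/b.png

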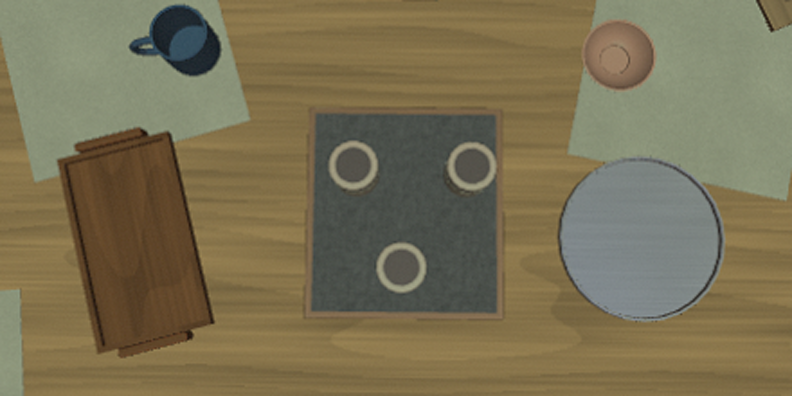

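Left image: the jar lids show as pale rings at crop pixels (353,165), (471,166) and (401,267). The tray corners are near (60,158), (168,133), (213,324) and (98,352), and the pan is centred at (641,239). I'll refine these.

```bash
python3 - <<'E'
from h import *
c=capture("top"); g=cv2.cvtColor(c["img"],cv2.COLOR_RGB2GRAY)
u=cv2.resize(g[100:320,30:470],None,fx=4,fy=4,interpolation=cv2.INTER_CUBIC)
P=lambda x,y:((x+.5)/4-.5+30,(y+.5)/4-.5+100)
r=cv2.HoughCircles(u,cv2.HOUGH_GRADIENT_ALT,1.5,60,param1=200,param2=.7,minRadius=35,maxRadius=70)
for x,y,R in (r[0] if r is not None else []): print("circ",P(x,y),R/4,at(c,P(x,y),.102))
r=cv2.HoughCircles(u,cv2.HOUGH_GRADIENT_ALT,1.5,60,param1=200,param2=.7,minRadius=160,maxRadius=200)
for x,y,R in (r[0] if r is not None else []): print("pan",P(x,y),R/4,at(c,P(x,y),.02))
# eyeballed
for p in [(471,166),(353,165),(401,267)]: print(at(c,(p[0]/1.8+30,p[1]/1.8+100),.102))
q=[at(c,(p[0]/1.8+30,p[1]/1.8+100),.02) for p in [(60,158),(168,133),(213,324),(98,352)]]
print(q,np.mean(q,0),"pan",at(c,(641/1.8+30,239/1.8+100),.02))
print([np.linalg.norm(q[i]-q[i-1]) for i in range(4)])
E
```

```text
circ (np.float32(225.375), np.float32(191.125)) 13.432476 [0.5709 0.0485 0.102 ]
circ (np.float32(252.75), np.float32(247.75)) 13.756555 [ 0.449  -0.0126  0.102 ]
circ (np.float32(130.5), np.float32(117.625)) 15.746481 [0.7339 0.2636 0.102 ]
circ (np.float32(291.75), np.float32(191.5)) 13.398631 [ 0.5719 -0.0964  0.102 ]
circ (np.float32(252.75), np.float32(247.75)) 10.103649 [ 0.449  -0.0126  0.102 ]
circ (np.float32(225.375), np.float32(191.125)) 9.872746 [0.5709 0.0485 0.102 ]
circ (np.float32(291.75), np.float32(191.5)) 9.868713 [ 0.5719 -0.0964  0.102 ]
pan (np.float32(385.125), np.float32(231.25)) 44.67255 [ 0.4912 -0.323   0.02  ]
[ 0.5703 -0.0962  0.102 ]
[0.5698 0.0468 0.102 ]
[ 0.4478 -0.0127  0.102 ]
[array([0.5849, 0.4381, 0.02  ]), array([0.6199, 0.2966, 0.02  ]), array([0.3726, 0.2271, 0.02  ]), array([0.335 , 0.3734, 0.02  ])] [0.4781 0.3338 0.02  ] pan [ 0.4877 -0.3252  0.02  ]
[np.float64(0.2581396908652367), np.float64(0.14576436464376336), np.float64(0.25688040018654595), np.float64(0.15105446037770617)]
```

Request:
step_arm(linear=[[30,22,2],[50,36,4],[50,36,4],[50,36,4],[50,36,4],[50,36,4],[50,36,4],[50,36,4],[50,36,4],[50,36,4]], delta_rot=[[0,0,0],[0,0,0],[0,0,0],[0,0,0],[0,0,0],[0,0,0],[0,0,0],[0,0,0],[0,0,0],[0,0,0]], grip=[87,87,87,87,87,87,87,87,87,87])

```text
time_s: 2.8
tcp_pos: [0.5509, 0.075, 0.1848]
ee_rot: [[0.926, -0.378, 0.001], [-0.378, -0.926, 0.0], [0.001, -0.001, -1.0]]
wrist_force: [0.8, 1.2, -0.0]
gripper_width: 0.999
gripper_force: 0.0
```

```bash
cat >> h.py <<'E'
def to(x,y,z):
    s=sense(); R=np.array(s["ee_rot"]); p=np.array(s["tcp_pos"])
    print(s["time_s"],"tcp",p.round(4),"F",np.round(s["wrist_force"],2),"w",round(87*s["gripper_width"],1),round(s["gripper_force"],1),"local mm",(R.T@(np.array([x,y,z])-p)*1000).round(1),"zax",R[:,2].round(3))
E
python3 -c "
from h import *
to(.570,.048,.15)"
```

```text
2.8 tcp [0.5509 0.075  0.1848] F [ 0.81  1.17 -0.01] w 86.9 0.0 local mm [27.9 17.8 34.8] zax [ 0.001  0.    -1.   ]
```

Request:
step_arm(linear=[[28,18,35],[0,0,0],[0,0,0]], delta_rot=[[0,0,0],[0,0,0],[0,0,0]], grip=[87,87,87])

```text
time_s: 3.18
tcp_pos: [0.5692, 0.0497, 0.1501]
ee_rot: [[0.926, -0.378, 0.001], [-0.378, -0.926, -0.0], [0.001, -0.0, -1.0]]
wrist_force: [0.3, 0.3, -0.4]
gripper_width: 0.998
gripper_force: 0.0
```

```bash
python3 -c "
from h import *
s=sense();c=capture('wrist');M=np.array(c['mount']);T=np.eye(4);T[:3,:3]=s['ee_rot'];T[:3,3]=s['tcp_pos']
c['world_to_cam']=np.linalg.inv(T@M); print((T@M)[:3,3])
cv2.imwrite('pics/w.png',c['img'][:,:,::-1])
K=np.array([[c['fx'],0,c['cx']],[0,c['fy'],c['cy']],[0,0,1.]])
im=c['img'][:,:,::-1].copy()
for X,Y in((.57,.048),(.571,-.096),(.449,-.012)):
  for a in np.arange(0,6.28,.2):
    q=c['world_to_cam']@np.array([X+.03*np.cos(a),Y+.03*np.sin(a),.102,1])
    v=np.array([q[0],-q[1]])/-q[2]; v=v*(1+c['k1']*(v@v)); 
    if q[2]<0 and abs(v).max()<2: cv2.circle(im,(int(v[0]*c['fx']+c['cx']),int(v[1]*c['fy']+c['cy'])),1,(0,0,255),-1)
cv2.imwrite('pics/w.png',im)
to(.570,.048,.052)"
```

```text
[0.64553887 0.01922187 0.31064494]
3.225 tcp [0.5694 0.0503 0.1507] F [-0.85 -0.41  0.58] w 86.7 0.0 local mm [ 1.3  2.  98.7] zax [ 0.002  0.    -1.   ]
```

View pics/w.png

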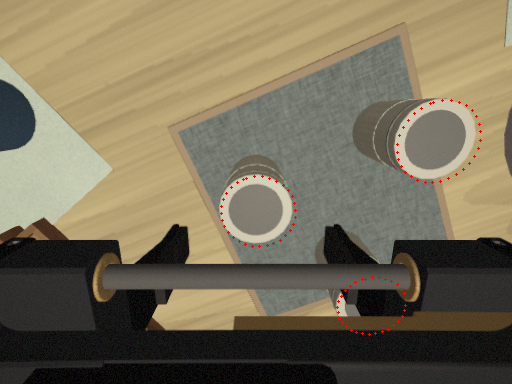

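The projected lid circles match the rings at (257,209) and (435,140) within about 2 mm, so I'll descend on jar B.

Request:
step_arm(linear=[[1,2,20],[0,0,30],[0,0,30],[0,0,18],[0,0,0],[0,0,0],[0,0,0],[0,0,0],[0,0,0]], delta_rot=[[0,0,0],[0,0,0],[0,0,0],[0,0,0],[0,0,0],[0,0,0],[0,0,0],[0,0,0],[0,0,0]], grip=[87,87,87,87,87,50,50,50,50])

```text
time_s: 4.35
tcp_pos: [0.5696, 0.0475, 0.0523]
ee_rot: [[0.926, -0.378, 0.001], [-0.378, -0.926, 0.0], [0.001, -0.001, -1.0]]
wrist_force: [0.0, 0.6, 1.5]
gripper_width: 0.688
gripper_force: 30.1
```

```bash
python3 -c "
from h import *
to(.570,.048,.052)"
```

```text
4.35 tcp [0.5696 0.0475 0.0523] F [0.   0.65 1.48] w 59.9 30.1 local mm [ 0.1 -0.6  0.3] zax [ 0.001  0.    -1.   ]
```

Gripped. Lift and weigh.

Request:
step_arm(linear=[[0,0,-8],[0,0,-20],[0,0,-35],[0,0,-35],[0,0,-25],[0,0,-7],[0,0,0],[0,0,0]], delta_rot=[[0,0,0],[0,0,0],[0,0,0],[0,0,0],[0,0,0],[0,0,0],[0,0,0],[0,0,0]], grip=[50,50,50,50,50,50,50,50])

```text
time_s: 5.35
tcp_pos: [0.5682, 0.047, 0.18]
ee_rot: [[0.926, -0.378, -0.003], [-0.379, -0.926, -0.001], [-0.003, 0.002, -1.0]]
wrist_force: [-0.4, -0.9, 0.3]
gripper_width: 0.689
gripper_force: 30.1
```

```bash
python3 -c "
from h import *
f=[]
for i in range(8): capture('wrist'); f.append(sense()['wrist_force'][2])
print(np.mean(f),np.std(f))
to(.536,.350,.19);to(.492,-.380,.19)"
```

```text
-0.6475360523793625 0.4510470684639117
5.75 tcp [0.5691 0.0473 0.1813] F [-0.03  0.34 -1.05] w 59.8 30.1 local mm [-145.1 -267.7   -8.7] zax [-0. -0. -1.]
5.75 tcp [0.5691 0.0473 0.1813] F [-0.03  0.34 -1.05] w 59.8 30.1 local mm [ 90.2 424.7  -8.6] zax [-0. -0. -1.]
```

Jar B weighs about 0.65 N, so it is empty and goes in the pan.

Request:
step_arm(linear=[[6,18,0],[12,38,0],[14,45,0],[14,45,0],[15,47,0],[15,47,0],[14,45,0],[14,45,0],[11,32,0],[4,13,0]], delta_rot=[[0,0,0],[0,0,0],[0,0,0],[0,0,0],[0,0,0],[0,0,0],[0,0,0],[0,0,0],[0,0,0],[0,0,0]], grip=[50,50,50,50,50,50,50,50,50,50])

```text
time_s: 7.0
tcp_pos: [0.5363, -0.3473, 0.1812]
ee_rot: [[0.925, -0.381, -0.001], [-0.381, -0.925, 0.0], [-0.001, 0.0, -1.0]]
wrist_force: [-0.8, 0.1, -1.1]
gripper_width: 0.691
gripper_force: 30.1
```

Request:
step_arm(linear=[[0,0,20],[0,0,35],[0,0,35],[0,0,20],[0,0,8],[0,0,0],[0,0,0]], delta_rot=[[0,0,0],[0,0,0],[0,0,0],[0,0,0],[0,0,0],[0,0,0],[0,0,0]], grip=[50,50,50,50,50,50,50])

```text
time_s: 7.88
tcp_pos: [0.5382, -0.3452, 0.0648]
ee_rot: [[0.926, -0.378, 0.002], [-0.378, -0.926, -0.001], [0.002, 0.0, -1.0]]
wrist_force: [-0.1, 0.1, 0.5]
gripper_width: 0.689
gripper_force: 30.1
```

```bash
python3 -c "
from h import *
to(.538,-.345,.0543)"
```

```text
7.875 tcp [ 0.5382 -0.3452  0.0648] F [-0.14  0.14  0.52] w 59.9 30.1 local mm [-0.3 -0.1 10.5] zax [ 0.002 -0.001 -1.   ]
```

Lower slowly to contact.

Request:
step_arm(linear=[[0,0,4],[0,0,3],[0,0,2],[0,0,1],[0,0,0],[0,0,0]], delta_rot=[[0,0,0],[0,0,0],[0,0,0],[0,0,0],[0,0,0],[0,0,0]], grip=[50,50,50,50,50,50])

```text
time_s: 8.62
tcp_pos: [0.5374, -0.345, 0.0544]
ee_rot: [[0.926, -0.378, 0.0], [-0.378, -0.926, -0.0], [0.0, 0.0, -1.0]]
wrist_force: [-2.4, 1.4, 5.4]
gripper_width: 0.691
gripper_force: 30.1
```

Request:
step_arm(linear=[[0,0,0],[0,0,0],[0,0,0],[0,0,-15],[0,0,-40],[0,0,-45],[0,0,-10]], delta_rot=[[0,0,0],[0,0,0],[0,0,0],[0,0,0],[0,0,0],[0,0,0],[0,0,0]], grip=[87,87,87,87,87,87,87])

```text
time_s: 9.5
tcp_pos: [0.5396, -0.3459, 0.1688]
ee_rot: [[0.926, -0.378, 0.008], [-0.378, -0.926, -0.004], [0.009, 0.001, -1.0]]
wrist_force: [0.1, 1.0, -0.1]
gripper_width: 1.003
gripper_force: 0.0
```

Request:
step_arm(linear=[[-8,-32,0],[-14,-54,0],[-14,-54,0],[-14,-54,0],[-10,-37,0],[-4,-12,0],[0,0,0]], delta_rot=[[0,0,0],[0,0,0],[0,0,0],[0,0,0],[0,0,0],[0,0,0],[0,0,0]], grip=[87,87,87,87,87,87,87])

```text
time_s: 10.38
tcp_pos: [0.57, -0.0954, 0.1636]
ee_rot: [[0.926, -0.377, -0.0], [-0.377, -0.926, -0.0], [-0.0, 0.0, -1.0]]
wrist_force: [-0.3, -0.4, -0.4]
gripper_width: 1.002
gripper_force: 0.0
```

```bash
python3 -c "
from h import *
to(.571,-.096,.052)"
```

```text
10.375 tcp [ 0.57   -0.0954  0.1636] F [-0.26 -0.44 -0.36] w 87.2 0.0 local mm [  1.2   0.2 111.6] zax [-0. -0. -1.]
```

Request:
step_arm(linear=[[1,0,20],[0,0,38],[0,0,35],[0,0,18],[0,0,0],[0,0,0],[0,0,0],[0,0,0],[0,0,0]], delta_rot=[[0,0,0],[0,0,0],[0,0,0],[0,0,0],[0,0,0],[0,0,0],[0,0,0],[0,0,0],[0,0,0]], grip=[87,87,87,87,87,50,50,50,50])

```text
time_s: 11.5
tcp_pos: [0.5715, -0.096, 0.0533]
ee_rot: [[0.926, -0.378, 0.001], [-0.378, -0.926, -0.0], [0.001, -0.001, -1.0]]
wrist_force: [-0.5, -0.7, 2.6]
gripper_width: 0.689
gripper_force: 30.0
```

Request:
step_arm(linear=[[0,0,-8],[0,0,-20],[0,0,-35],[0,0,-35],[0,0,-25],[0,0,-7],[0,0,0],[0,0,0]], delta_rot=[[0,0,0],[0,0,0],[0,0,0],[0,0,0],[0,0,0],[0,0,0],[0,0,0],[0,0,0]], grip=[50,50,50,50,50,50,50,50])

```text
time_s: 12.5
tcp_pos: [0.5702, -0.0961, 0.1811]
ee_rot: [[0.926, -0.378, -0.003], [-0.378, -0.926, 0.0], [-0.003, 0.001, -1.0]]
wrist_force: [-0.4, -0.1, -2.2]
gripper_width: 0.686
gripper_force: 30.0
```

```bash
python3 -c "
from h import *
f=[]
for i in range(8): capture('wrist'); f.append(sense()['wrist_force'][2])
print(np.mean(f),np.std(f))
to(.536,.350,.18);to(.442,-.305,.18)"
```

```text
-0.9350980134414241 0.37925060273880384
12.9 tcp [ 0.571  -0.0961  0.1823] F [ 0.66 -0.14 -0.32] w 59.9 30.0 local mm [-201.1 -399.7    2.3] zax [-0. -0. -1.]
12.9 tcp [ 0.571  -0.0961  0.1823] F [ 0.66 -0.14 -0.32] w 59.9 30.0 local mm [-40.4 242.2   2.4] zax [-0. -0. -1.]
```

About 0.9 N, so jar A is also empty and goes in the pan's near spot.

Request:
step_arm(linear=[[-3,15,0],[-6,38,0],[-7,45,0],[-7,45,0],[-7,45,0],[-6,35,0],[-4,19,0],[0,0,20],[0,0,35],[0,0,35]], delta_rot=[[0,0,0],[0,0,0],[0,0,0],[0,0,0],[0,0,0],[0,0,0],[0,0,0],[0,0,0],[0,0,0],[0,0,0]], grip=[50,50,50,50,50,50,50,50,50,50])

```text
time_s: 14.15
tcp_pos: [0.4426, -0.3051, 0.0921]
ee_rot: [[0.926, -0.378, 0.001], [-0.378, -0.926, -0.0], [0.001, -0.0, -1.0]]
wrist_force: [0.3, 0.3, -0.8]
gripper_width: 0.689
gripper_force: 30.0
```

Request:
step_arm(linear=[[0,0,18],[0,0,6],[0,0,0],[0,0,0]], delta_rot=[[0,0,0],[0,0,0],[0,0,0],[0,0,0]], grip=[50,50,50,50])

```text
time_s: 14.65
tcp_pos: [0.4433, -0.3053, 0.0696]
ee_rot: [[0.926, -0.378, 0.002], [-0.378, -0.926, -0.001], [0.002, 0.0, -1.0]]
wrist_force: [0.6, -0.3, -0.9]
gripper_width: 0.682
gripper_force: 30.0
```

```bash
python3 -c "
from h import *
to(.442,-.305,.0553)"
```

```text
14.65 tcp [ 0.4433 -0.3053  0.0696] F [ 0.61 -0.31 -0.94] w 59.4 30.0 local mm [-1.3  0.2 14.3] zax [ 0.002 -0.001 -1.   ]
```

Request:
step_arm(linear=[[0,0,7],[0,0,3],[0,0,2],[0,0,1],[0,0,1],[0,0,0],[0,0,0]], delta_rot=[[0,0,0],[0,0,0],[0,0,0],[0,0,0],[0,0,0],[0,0,0],[0,0,0]], grip=[50,50,50,50,50,50,50])

```text
time_s: 15.52
tcp_pos: [0.4425, -0.305, 0.0553]
ee_rot: [[0.926, -0.378, 0.0], [-0.378, -0.926, -0.0], [0.0, 0.0, -1.0]]
wrist_force: [-2.6, 2.3, 4.3]
gripper_width: 0.683
gripper_force: 30.0
```

Request:
step_arm(linear=[[0,0,0],[0,0,0],[0,0,0],[0,0,-15],[0,0,-40],[0,0,-45],[0,0,-10]], delta_rot=[[0,0,0],[0,0,0],[0,0,0],[0,0,0],[0,0,0],[0,0,0],[0,0,0]], grip=[87,87,87,87,87,87,87])

```text
time_s: 16.4
tcp_pos: [0.4445, -0.3059, 0.1691]
ee_rot: [[0.926, -0.378, 0.008], [-0.378, -0.926, -0.003], [0.008, 0.0, -1.0]]
wrist_force: [0.4, 0.3, -0.9]
gripper_width: 0.999
gripper_force: 0.0
```

Request:
step_arm(linear=[[-9,-24,0],[-18,-46,0],[-20,-52,0],[-20,-52,0],[-20,-52,0],[-14,-36,0],[-4,-12,0],[0,0,0]], delta_rot=[[0,0,0],[0,0,0],[0,0,0],[0,0,0],[0,0,0],[0,0,0],[0,0,0],[0,0,0]], grip=[87,87,87,87,87,87,87,87])

```text
time_s: 17.4
tcp_pos: [0.4488, -0.0114, 0.1646]
ee_rot: [[0.926, -0.377, -0.0], [-0.377, -0.926, -0.0], [-0.0, 0.0, -1.0]]
wrist_force: [0.8, 0.6, -0.0]
gripper_width: 0.998
gripper_force: 0.0
```

```bash
python3 -c "
from h import *
to(.449,-.012,.052)
c=capture('scene');cv2.imwrite('pics/s.png',c['img'][80:330,60:450,::-1])"
```

```text
17.4 tcp [ 0.4488 -0.0114  0.1646] F [ 0.81  0.58 -0.  ] w 86.9 0.0 local mm [  0.4   0.5 112.6] zax [-0. -0. -1.]
```

View pics/s.png

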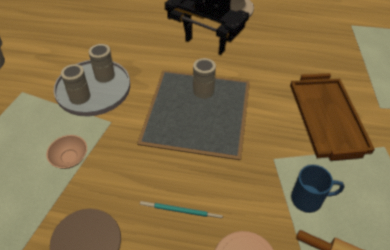

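Both empties stand upright in the pan, at crop pixels (76,85) and (101,62). The gripper is above jar C at (204,78).

Request:
step_arm(linear=[[0,0,20],[0,0,38],[0,0,36],[0,0,18],[0,0,0],[0,0,0],[0,0,0],[0,0,0],[0,0,0]], delta_rot=[[0,0,0],[0,0,0],[0,0,0],[0,0,0],[0,0,0],[0,0,0],[0,0,0],[0,0,0],[0,0,0]], grip=[87,87,87,87,87,50,50,50,50])

```text
time_s: 18.58
tcp_pos: [0.4495, -0.0114, 0.0532]
ee_rot: [[0.926, -0.378, 0.002], [-0.378, -0.926, 0.001], [0.001, -0.001, -1.0]]
wrist_force: [-1.2, 0.9, 2.6]
gripper_width: 0.681
gripper_force: 30.0
```

Request:
step_arm(linear=[[0,0,-6],[0,0,-15],[0,0,-25],[0,0,-25],[0,0,-20],[0,0,-9],[0,0,0],[0,0,0]], delta_rot=[[0,0,0],[0,0,0],[0,0,0],[0,0,0],[0,0,0],[0,0,0],[0,0,0],[0,0,0]], grip=[50,50,50,50,50,50,50,50])

```text
time_s: 19.58
tcp_pos: [0.448, -0.0118, 0.1515]
ee_rot: [[0.926, -0.378, -0.002], [-0.378, -0.926, -0.0], [-0.002, 0.001, -1.0]]
wrist_force: [0.3, -0.7, -4.8]
gripper_width: 0.681
gripper_force: 30.0
```

```bash
python3 -c "
from h import *
f=[]
for i in range(8): capture('wrist'); f.append(sense()['wrist_force'][2])
print(np.mean(f),np.std(f))
to(.478,.334,.15)"
```

```text
-3.7499522503649887 0.5557672041127063
19.975 tcp [ 0.4489 -0.0116  0.1524] F [ 0.74  0.28 -4.57] w 59.6 30.0 local mm [-103.7 -331.     2.3] zax [-0. -0. -1.]
```

Jar C is full at 3.75 N (about 0.38 kg), so it goes to the tray centre.

Request:
step_arm(linear=[[-4,-13,0],[-8,-28,0],[-12,-40,0],[-13,-42,0],[-13,-42,0],[-13,-42,0],[-13,-42,0],[-12,-38,0],[-10,-28,0],[-5,-16,0]], delta_rot=[[0,0,0],[0,0,0],[0,0,0],[0,0,0],[0,0,0],[0,0,0],[0,0,0],[0,0,0],[0,0,0],[0,0,0]], grip=[50,50,50,50,50,50,50,50,50,50])

```text
time_s: 21.22
tcp_pos: [0.4783, 0.3358, 0.1521]
ee_rot: [[0.926, -0.377, -0.0], [-0.377, -0.926, -0.0], [-0.0, 0.0, -1.0]]
wrist_force: [0.6, -0.2, -4.4]
gripper_width: 0.683
gripper_force: 30.0
```

Request:
step_arm(linear=[[0,0,0],[0,0,15],[0,0,25],[0,0,25],[0,0,15],[0,0,5],[0,0,0],[0,0,0]], delta_rot=[[0,0,0],[0,0,0],[0,0,0],[0,0,0],[0,0,0],[0,0,0],[0,0,0],[0,0,0]], grip=[50,50,50,50,50,50,50,50])

```text
time_s: 22.22
tcp_pos: [0.4793, 0.3342, 0.0685]
ee_rot: [[0.926, -0.378, 0.001], [-0.378, -0.926, 0.001], [0.001, -0.002, -1.0]]
wrist_force: [-0.0, 0.0, -4.2]
gripper_width: 0.681
gripper_force: 30.0
```

```bash
python3 -c "
from h import *
to(.478,.334,.0553)"
```

```text
22.225 tcp [0.4793 0.3342 0.0685] F [-0.    0.04 -4.17] w 59.2 30.0 local mm [-1.1  0.7 13.2] zax [ 0.001  0.001 -1.   ]
```

Request:
step_arm(linear=[[0,0,6],[0,0,3],[0,0,2],[0,0,1],[0,0,1],[0,0,0],[0,0,0]], delta_rot=[[0,0,0],[0,0,0],[0,0,0],[0,0,0],[0,0,0],[0,0,0],[0,0,0]], grip=[50,50,50,50,50,50,50])

```text
time_s: 23.1
tcp_pos: [0.4787, 0.3337, 0.0553]
ee_rot: [[0.926, -0.378, 0.0], [-0.378, -0.926, 0.0], [0.0, -0.0, -1.0]]
wrist_force: [-2.5, -0.8, 3.4]
gripper_width: 0.687
gripper_force: 30.0
```

Contact: the force went from -4 N to +3.4 N. Release and rise.

Request:
step_arm(linear=[[0,0,0],[0,0,0],[0,0,0],[0,0,-15],[0,0,-40],[0,0,-45],[0,0,-40],[0,0,0],[0,0,0]], delta_rot=[[0,0,0],[0,0,0],[0,0,0],[0,0,0],[0,0,0],[0,0,0],[0,0,0],[0,0,0],[0,0,0]], grip=[87,87,87,87,87,87,87,87,87])

```text
time_s: 24.22
tcp_pos: [0.4784, 0.3336, 0.1949]
ee_rot: [[0.926, -0.378, -0.0], [-0.378, -0.926, 0.001], [-0.0, -0.001, -1.0]]
wrist_force: [-0.6, -0.6, -1.1]
gripper_width: 1.003
gripper_force: 0.0
```

```bash
python3 -c "
from h import *
to(.478,.334,.2)
c=capture('scene');cv2.imwrite('pics/t.png',c['img'][80:330,60:450,::-1])"
```

```text
24.225 tcp [0.4784 0.3336 0.1949] F [-0.58 -0.63 -1.09] w 87.3 0.0 local mm [-0.6 -0.3 -5.1] zax [-0.     0.001 -1.   ]
```

View pics/t.png

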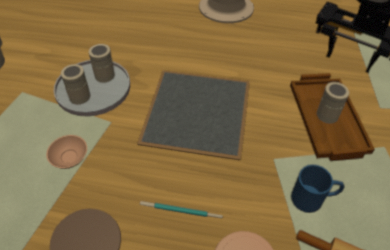

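The full jar stands upright in the tray at (333,103), and the two empties are in the pan. The mug and dish haven't moved.

```bash
python3 -c "
from station import *
print(finish_job())"
```

```text
the job is handed in; nothing more can be done
None
```

The job is handed in: the one full jar (C, about 0.38 kg) stands in the tray, the two empty jars (A and B) stand in the pan, and the mug and dish were left alone; it took about 24 s on the robot's clock, and no verdict came back.

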